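# Snap the retaining clip onto the lab stand's column

## Robot

A 7-joint arm with a two-finger parallel gripper is mounted at the origin on the work surface. World frame = base frame: x ahead of the robot, y to its left, z up, the work surface at z = 0. Lengths are in m, angles in rad, forces in N, time in s.
With the tool pointing down it reaches from about 0.425 to 1.025 m from the base axis. Payload 9.4 kg.
Tool frame: the origin (TCP) lies midway between the tips of the shut fingers; the grasp point (between the pads) lies 19 mm behind it; z points along the fingers, y is the line along which they close (so a half turn about z gives the same grasp; the last joint's range is limited). The gripper opens to 85 mm and grips with 20 to 120 N. Pads are 22 mm wide; open, the fingers measure 114 mm over their backs; the gripper's body (76 mm by 85 mm) begins 54 mm behind the grasp point. The pads swing forward as they close: fully open they stand 13 mm farther back than shut.
Start: joints at [-1.183, 0.599, -0.003, 1.599, 0.002, 0.943, -0.08], TCP at [0.325, 0.648, 0.231] pointing down, gripper open.
Joint ranges: [-2.57, 2.57], [-0.35, 1.97], [-1.29, 1.29], [0.11, 2.56], [-1.05, 4.19], [0.11, 1.86], [-2.63, 2.63]. Speed limits (rad/s): [2.22, 2.22, 3.01, 3.01, 3.14, 3.14, 3.14].

## Interface

Orientations are given as a rotation vector (axis times angle).
In Python, from plant import bot gives the robot as it stands.
- The arm moves only by the shell command python3 -m crank 'ROWS' [FORCE]. ROWS is JSON, a list of rows, each a list of 5 numbers: the shift along the tool's x, y, z scaled (see below), then the turn about the tool's z scaled (see below), then the finger opening in mm, from 0 to 85.4. A call has 1 to 20 rows; each row is the pose to reach, as a shift and turn from the pose commanded when the call began, along the tool's axes at that moment, turning the shorter way round; what a row does not reach only later rows make up. The controller multiplies each number of a shift by 0.25 m and each number of a turn by 180 degrees. A row lasts 1/12 s, in which the tool goes at most 41.7 mm and 7.16 degrees, less where a joint would pass 70% of its speed; a pose out of reach is approached as far as the arm can. A call with a number of a shift or a turn outside -1 to 1 is refused whole. A call with a gripper value outside its range is refused whole. The fingers move at their own pace and stop on an object; FORCE is the grip in N (left out, the last holds). Time passes only in rows, so rows that repeat a pose let the fingers close. It gives the time, the measured TCP pose, the force, the opening and the grip force at its end, in the units of the state.
- bot.sense(): the state, without advancing time (a new reading comes with each control period).
- bot.get_image(name): name is "side" or "top" or "wrist"; returns the picture (384x512x3 uint8, red, green, blue); there is no depth.
- bot.get_calibration(name): a dict with "vfov" (degrees; the focal length in pixels is half the picture's height over the tangent of half this angle, whatever the lens; pixels are square), "cx", "cy" (the principal point, pixels), "dist_coeffs" ([k1, k2, p1, p2, k3] as OpenCV has them; the pictures are not rectified), "origin" and "orientation" of the camera in the world. Camera axes: x right, y down, z forward; pixel columns grow to the right and rows downward; lengths in m; the calibration is good to about 2 mm. A picture is of the moment at which its call begins: read the wrist's pose just before it. get_calibration takes no time and is no camera call; for the wrist camera it gives the pose at the moment of the call.
- bot.finish_job(): hands the job in; it is judged then, once.
The state is a dict: "time_s": time; "joints": joint angles; "joint_velocities": joint speeds; "effort": joint torques, N m; "eef_pos": TCP position; "tcp_rot": TCP orientation; "ft_force": force on the tool from outside, world axes, zero at the start; "moment": the same for the moment, N m; "finger_gap": finger opening in m; "gripper_force": force on a finger pad.
Only numpy, scipy, OpenCV 4.12 (cv2) and the standard library are available. Lean on these libraries where they do the work, as an engineer would, in place of code of your own. Each camera call takes 0.05 s, during which the arm holds its last target. There are 200 camera calls.

## Task

The stage plate of the lab stand must be locked on its column with the split clip that lies ready on the plate. Draw the fork tool out of its sleeve, where only its steel neck can be reached, put it down on the bench and let go; then take it again by its wooden handle and with its prongs, not with the fingers, push the clip sideways along the plate until it snaps fully home in the column's groove. Finally lay the fork tool flat on the bench as it lay before, clear of the stand, and leave the jar, the weight and the loose clamp where they are.

Things in the scene. Friction and masses are not known exactly. Their poses are not given: they have to be found in the camera images.
- stand: Fixed lab stand: dark steel base 190 x 120 x 12 mm, vertical column on the origin (at bench level, z up), black plastic stage plate with its top 50 mm above the bench, from x = -95 to +55 mm, y = +-55 mm. The clip waits on the plate at -x of the column and is pushed along +x. Above its groove the column is 30 mm thick, top at 174 mm.
- groove (a point): On the column axis at plate-top height (50 mm): bottom of the column's groove, which is 24 mm in diameter and 12 mm high. The clip is fully home when its origin is here.
- thumb_screw (a point): End of the thumb screw of the clamp head on the column: 22 mm thick, horizontal, pointing to the stand's -x, ends 70 mm from the column axis and 142 mm above the bench. A gripper over the clip or over the fork tool's neck would hit it.
- clip: Flat split steel clip, 8 mm thick, 70 mm long, 52 mm wide, flat on the plate 50 to 63 mm from the column axis, its mouth towards the column within 0.2 rad. Origin on its underside, centre of the circle that will surround the groove; +x out of the mouth, z up. Two sprung jaws narrow to an 18 mm gap at x = +10 mm; they spread and snap over the groove at about 10 N of push.
- clip_mouth (a point): Middle of the clip's mouth, 29 mm ahead (+x) of its origin; the flared mouth is 41 mm wide inside.
- clip_back (a point): Middle of the rear face of the clip's back bar, 26 mm behind (-x) the clip's origin, on the underside. The bar is 48 mm wide; the prongs bear on this face on either side of a tail tab, 18 mm wide, that sticks out 15 mm behind it.
- fork: Fork tool, 175 mm long, 0.23 kg, flat underside. Origin on the underside midway between the two prong tips; +x forward, z up. Prongs 22 mm long, 10 mm high, at y = +-13 to +-24 mm: their 26 mm gap takes the clip's tail tab. Crossbar to x = -34, steel neck to x = -95, wooden handle to x = -175 mm. At the start it lies on the bench, handle in the sleeve.
- fork_neck (a point): Middle of the tool's steel neck (16 mm wide, 14 mm high), on the underside, 62 mm behind the prong tips.
- fork_handle: Wooden handle of the fork tool, 80 mm long, 28 mm wide, 34 mm high. Origin on its underside at its centre, 135 mm behind the prong tips; axes as the fork.
- sleeve: Fixed grey sheet-metal sleeve on the bench round the tool's handle: 101 mm deep, 54 mm wide, 50 mm high, inside 42 mm wide and 44 mm high. Origin at the bench in the middle of its open mouth; +x straight out of the mouth. The tool is clear once drawn out 85 mm or more.
- jar: Bystander: amber glass jar with white cap, 56 mm across, 85 mm high; origin under its centre.
- weight: Bystander: brass weight with a knob, 52 mm across, 68 mm high; origin under its centre.
- boss: Bystander: loose aluminium rod clamp, 60 x 26 mm, 64 mm high with its screw; origin under its centre.
Mind the look-alikes: they are no part of the job. Of the things like the sleeve, leave any that is purple or yellow; of the rest the smaller one is meant.

How it is judged:
By the outcome, as a careful person would: the job done as asked, in the order asked, and still so for the second after the job is handed in, with the robot touching nothing.
It also fails if it takes over 54 s, if anything falls off the work surface, if the arm or the gripper's body presses on something with over 40 N, if the wrist force passes 120 N, or if a joint passes its speed limit or range.

## Working session

There is one attempt and no reset: what is moved stays moved. The work goes in short steps, Python scripts to look and compute and a shell command to move; the robot and the scene stay as the last step left them, time stands still between calls to the robot, and variables do not carry over. Pictures are saved under pics/ and viewed, at most 13 in all, crops included, and the job is handed in when it is done.

```bash
mkdir -p pics; ls
cat > h.py <<'E'
import numpy as np, cv2
from scipy.spatial.transform import Rotation as R
from plant import bot
def cal(n):
    c=bot.get_calibration(n); f=192/np.tan(np.radians(c['vfov'])/2)
    K=np.array([[f,0,c['cx']],[0,f,c['cy']],[0,0,1]]); o=np.array(c['orientation'],float)
    Rm=R.from_rotvec(o).as_matrix() if o.size==3 else o.reshape(3,3)
    return K,np.array(c['dist_coeffs'],float),np.array(c['origin']),Rm
def pix2w(C,uv,z):
    K,d,o,Rm=C; p=cv2.undistortPoints(np.array(uv,float).reshape(-1,1,2),K,d).reshape(-1,2)
    r=np.c_[p,np.ones(len(p))]@Rm.T
    return o+r*((np.array(z)-o[2])/r[:,2])[:,None]
def w2pix(C,P):
    K,d,o,Rm=C; q=(np.atleast_2d(P)-o)@Rm
    return cv2.projectPoints(q,np.zeros(3),np.zeros(3),K,d)[0].reshape(-1,2)
E
python3 - <<'E'
from h import *
for n in ['top','side']:
    print(n,bot.get_calibration(n)); im=bot.get_image(n); cv2.imwrite(f'pics/{n}0.png',im[:,:,::-1])
    cv2.imwrite(f'pics/{n}0b.png',cv2.resize(im[:,:,::-1],(800,600),interpolation=cv2.INTER_CUBIC))
print(bot.sense())
E
```

```text
pics
top {'vfov': 56.27596741085959, 'cx': 252.62932387103137, 'cy': 189.41729188105828, 'dist_coeffs': array([-0.00942774,  0.        ,  0.        ,  0.        ,  0.        ]), 'origin': array([ 0.4645171 , -0.06747744,  0.94907574]), 'orientation': array([-2.165381  ,  2.12828662, -0.09379575])}
side {'vfov': 56.57839196515338, 'cx': 255.90772414838463, 'cy': 190.57724821327324, 'dist_coeffs': array([-0.02381978,  0.        ,  0.        ,  0.        ,  0.        ]), 'origin': array([ 0.11450022, -0.53316788,  0.48784726]), 'orientation': array([-1.98031048,  0.79135799, -0.46835877])}
{'time_s': 0.1, 'joints': array([-1.18268536,  0.60005811, -0.00255104,  1.60006397,  0.00178874,
        0.9429023 , -0.07979982]), 'joint_velocities': array([ 0.00033362, -0.00185866, -0.00103198, -0.00159084, -0.00186689,
        0.00087757,  0.00063566]), 'effort': array([ 5.10967104e-03, -7.77991605e+01,  1.56983033e+00, -2.58628446e+01,
        1.26471027e-02,  5.37764790e-03, -7.86696489e-06]), 'eef_pos': array([0.32479578, 0.64769411, 0.23048878]), 'tcp_rot': array([-7.23430245e-01, -3.05694576e+00,  2.22046450e-03]), 'ft_force': array([-0.86397436,  0.38903056, -1.28216636]), 'moment': array([ 0.01230395, -0.02050241, -0.05024819]), 'gripper_force': 0.0, 'finger_gap': 0.08541543704769618}
```

View pics/top0b.png

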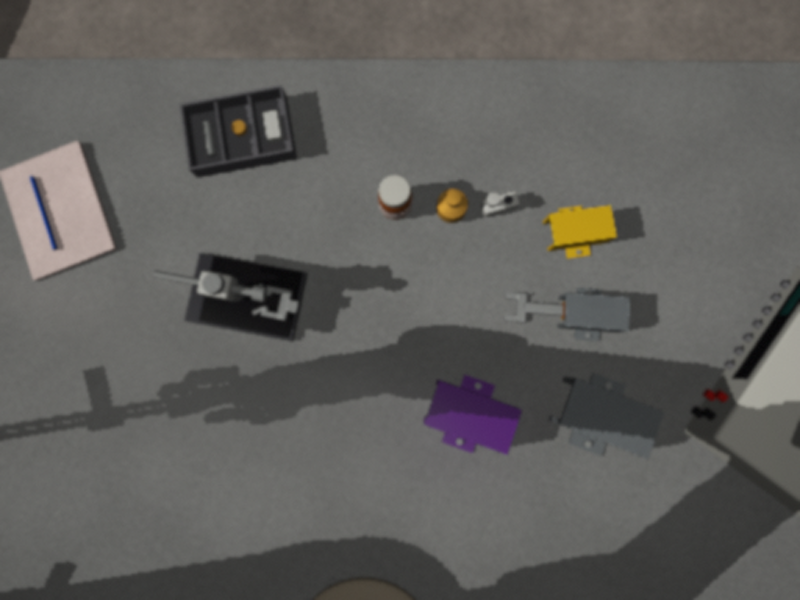

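View pics/side0b.png

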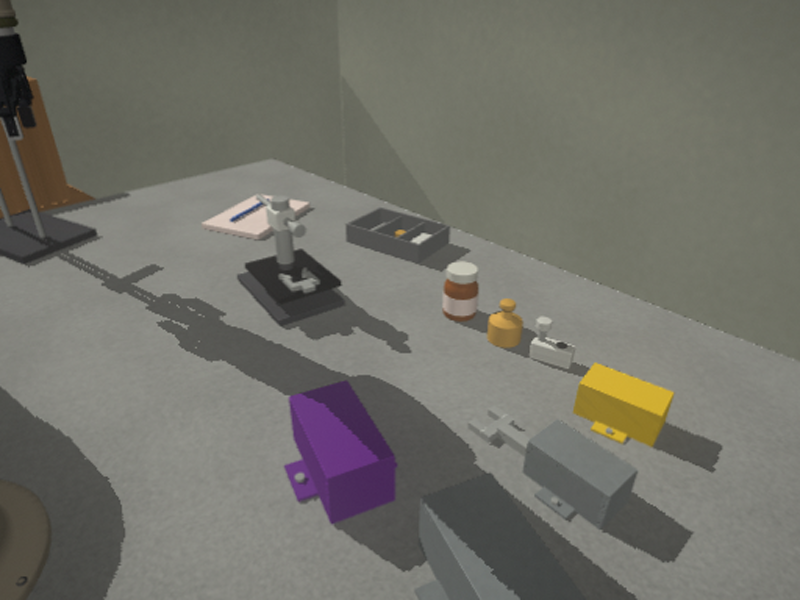

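Run:
```python
from h import *
im=cv2.imread('pics/top0.png')
a=cv2.resize(im[155:225,95:215],(800,467),interpolation=cv2.INTER_CUBIC)[:467]
a=im[158:218,115:205]; b=im[170:230,320:410]
f=lambda x:cv2.resize(x,(450,300),interpolation=cv2.INTER_CUBIC)
m=np.vstack([f(a),f(b)]); m=np.clip(m*1.6,0,255).astype(np.uint8)
cv2.imwrite('pics/m1.png',m)
C=cal('top')
U=lambda l:[(x/1.5625,y/1.5625) for x,y in l]
print(pix2w(C,U([(509,294),(511,318),(563,309),(630,312),(213,282),(290,303),(395,190),(453,200),(500,203)]),[.01,.01,.01,.05,.174,.058,.085,.06,.03]).round(3))
print(C[3].round(2))
```

```text
[[ 0.581 -0.23   0.01 ]
 [ 0.541 -0.233  0.01 ]
 [ 0.557 -0.32   0.01 ]
 [ 0.55  -0.415  0.05 ]
 [ 0.571  0.213  0.174]
 [ 0.555  0.128  0.058]
 [ 0.735 -0.038  0.085]
 [ 0.727 -0.132  0.06 ]
 [ 0.732 -0.212  0.03 ]]
[[ 0.02 -0.99  0.12]
 [-1.   -0.02  0.03]
 [-0.03 -0.12 -0.99]]
```

View pics/m1.png

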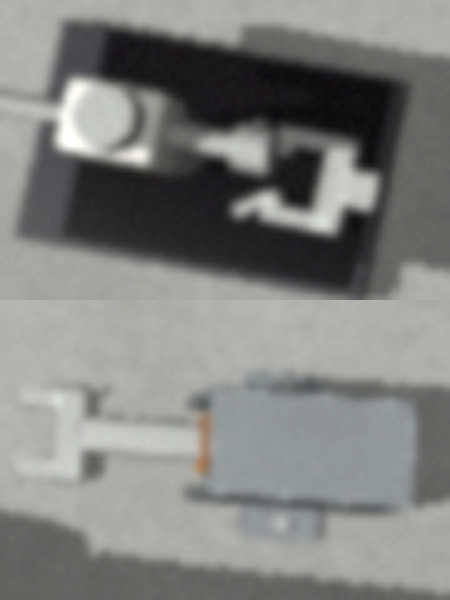

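```bash
cat >> h.py <<'E'
def go(p,yaw=None):
    """remaining shift in tool axes (scaled), turn (scaled) so tool y points at world yaw deg (mod 180)"""
    s=bot.sense(); M=R.from_rotvec(s['tcp_rot']).as_matrix()
    d=M.T@(np.array(p)-s['eef_pos'])/.25
    cur=np.degrees(np.arctan2(M[1,1],M[0,1])); t=0
    if yaw is not None: t=-((yaw-cur+90)%180-90)/180
    print('t',s['time_s'],'tcp',s['eef_pos'].round(4),'yaw',cur.round(2),'zax',M[:,2].round(3),'gap',s['finger_gap'].round(4),'F',s['ft_force'].round(1),'\n shift',d.round(3),'turn',round(t,4),'j7',s['joints'][6].round(2))
E
python3 - <<'E'
from h import *
C=cal('top')
# fork crop px -> image
P=[(320+x/5,170+(y-300)/5) for x,y in [(18,392),(18,470),(75,395),(75,478),(195,437),(207,390),(207,500),(413,405),(413,508)]]
print(pix2w(C,P,[.01]*4+[.014]+[.05]*4).round(4))
P=[(115+x/5,158+y/5) for x,y in [(105,118),(375,190),(335,145),(335,233),(20,235),(360,295),(62,22),(408,83)]]
print(pix2w(C,P,[.174]+[.058]*3+[.05]*4).round(4))
go((.557,-.28,.22),-2.5)
E
```

```text
[[ 0.5804 -0.2244  0.01  ]
 [ 0.5394 -0.2242  0.01  ]
 [ 0.5793 -0.2541  0.01  ]
 [ 0.5357 -0.2538  0.01  ]
 [ 0.5578 -0.3152  0.014 ]
 [ 0.5779 -0.312   0.05  ]
 [ 0.5228 -0.3111  0.05  ]
 [ 0.572  -0.414   0.05  ]
 [ 0.5206 -0.4125  0.05  ]]
[[0.5689 0.214  0.174 ]
 [0.5501 0.117  0.058 ]
 [0.5725 0.1382 0.058 ]
 [0.5282 0.1363 0.058 ]
 [0.525  0.2993 0.05  ]
 [0.4977 0.1242 0.05  ]
 [0.6351 0.2843 0.05  ]
 [0.6059 0.1039 0.05  ]]Traceback (most recent call last):
  File "<stdin>", line 8, in <module>
  File "h.py", line 22, in go
    print('t',s['time_s'],'tcp',s['eef_pos'].round(4),'yaw',cur.round(2),'zax',M[:,2].round(3),'gap',s['finger_gap'].round(4),'F',s['ft_force'].round(1),'\n shift',d.round(3),'turn',round(t,4),'j7',s['joints'][6].round(2))
                                                                                                     ^^^^^^^^^^^^^^^^^^^^^
AttributeError: 'float' object has no attribute 'round'
```

```bash
sed -i "s/s\['finger_gap'\].round(4)/round(float(s['finger_gap']),4)/; s/s\['joints'\]\[6\].round(2)/round(float(s['joints'][6]),2)/" h.py
python3 -c "
from h import *
go((.557,-.285,.22),-2.5)"
```

```text
t 0.1 tcp [0.3248 0.6477 0.2305] yaw 63.37 zax [-0.001 -0.001 -1.   ] gap 0.0854 F [-0.9  0.4 -1.3] 
 shift [-2.502 -2.919  0.046] turn 0.366 j7 -0.08
```

```bash
r='[-0.834,-0.973,0,0,85]'; 
python3 -m crank '[[-0.834,-0.973,0,0,85],[-0.834,-0.973,0,0,85],[-0.834,-0.973,0,0,85],[-0.834,-0.973,0,0,85],[-0.834,-0.973,0,0,85],[-0.834,-0.973,0,0,85],[-0.834,-0.973,0,0,85],[-0.834,-0.973,0,0,85],[-0.834,-0.973,0,0,85]]'
python3 -c "
from h import *
go((.557,-.285,.22),-2.5)"
```

```text
time_s: 0.85
eef_pos: [0.4038, 0.3302, 0.2313]
tcp_rot: [0.735, 3.054, -0.006]
ft_force: [0.1, -0.6, -1.0]
finger_gap: 0.0849
gripper_force: 0.0
t 0.85 tcp [0.4038 0.3302 0.2313] yaw 62.95 zax [-0.    -0.004 -1.   ] gap 0.0849 F [ 0.1 -0.6 -1. ] 
 shift [-1.665 -1.913  0.054] turn 0.3636 j7 0.3
```

```bash
python3 -m crank '[[-0.834,-0.96,0.02,0,85],[-0.834,-0.96,0.02,0,85],[-0.834,-0.96,0.02,0,85],[-0.834,-0.96,0.02,0,85],[-0.834,-0.96,0.02,0,85],[-0.834,-0.96,0.02,0,85],[-0.834,-0.96,0.02,0,85],[-0.834,-0.96,0.02,0,85]]' >/dev/null
python3 -m crank '[[-0.834,-0.955,0.03,0.364,85],[-0.834,-0.955,0.03,0.364,85],[-0.834,-0.955,0.03,0.364,85],[-0.834,-0.955,0.03,0.364,85],[-0.834,-0.955,0.03,0.364,85],[-0.834,-0.955,0.03,0.364,85],[-0.834,-0.955,0.03,0.364,85],[-0.834,-0.955,0.03,0.364,85],[-0.834,-0.955,0.03,0.364,85],[-0.834,-0.955,0.03,0.364,85],[-0.834,-0.955,0.03,0.364,85]]' >/dev/null
python3 - <<'E'
from h import *
go((.557,-.285,.22),-2.5)
im=bot.get_image('wrist'); np.savez('w1.npz',*cal('wrist')); cv2.imwrite('pics/w1.png',cv2.resize(im[:,:,::-1],(800,600),interpolation=cv2.INTER_CUBIC))
E
```

```text
t 2.4333 tcp [ 0.5606 -0.2767  0.2181] yaw -1.99 zax [-0.001  0.001 -1.   ] gap 0.0849 F [-0.1  0.   0.3] 
 shift [-0.034 -0.013 -0.007] turn 0.0028 j7 0.6
```

View pics/w1.png

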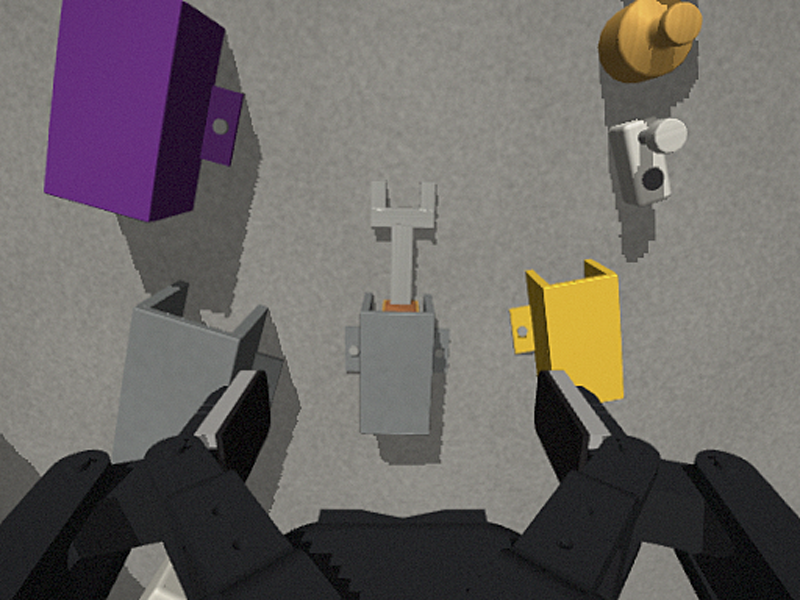

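Wrist view: prong tips at (379,182) and (428,182), neck from (403,227) to (400,303), in the small grey sleeve (mouth edge (362,305)–(436,311)). The yellow, purple and larger grey sleeves are look-alikes.

Run:
```python
from h import *
z=np.load('w1.npz'); C=[z[f'arr_{i}'] for i in range(4)]
U=[(x/1.5625,y/1.5625) for x,y in [(379,182),(428,182),(403,208),(402.5,230),(400,300),(362,310),(434,312),(360,433),(430,433)]]
w=pix2w(C,U,[.01,.01,.01,.014,.014,.05,.05,.05,.05]); print(w.round(4))
t=(w[0]+w[1])/2; print(t, np.degrees(np.arctan2(*(t-w[4])[[1,0]])))
```

```text
[[ 0.5462 -0.2217  0.01  ]
 [ 0.5828 -0.2228  0.01  ]
 [ 0.5635 -0.2415  0.01  ]
 [ 0.5626 -0.2576  0.014 ]
 [ 0.5589 -0.3133  0.014 ]
 [ 0.532  -0.3083  0.05  ]
 [ 0.5835 -0.3115  0.05  ]
 [ 0.5245 -0.4101  0.05  ]
 [ 0.5793 -0.4118  0.05  ]]
[ 0.56450923 -0.22226419  0.01      ] 86.48244281492678
```

```bash
python3 -c "
from h import *
go((.5607,-.284,.005),-3.5)"
```

```text
t 2.4833 tcp [ 0.5606 -0.2762  0.2183] yaw -1.85 zax [-0.001  0.001 -1.   ] gap 0.085 F [-0.1  0.1 -0.5] 
 shift [-0.032  0.002  0.853] turn 0.0092 j7 0.6
```

```bash
python3 -m crank '[[-0.032,0,0.4,0.009,50],[-0.032,0,0.75,0.009,50],[-0.032,0,0.75,0.009,50],[-0.032,0,0.75,0.009,50],[-0.032,0,0.85,0.009,50],[-0.032,0,0.85,0.009,50],[-0.032,0,0.85,0.009,50]]'
python3 -c "
from h import *
go((.5607,-.284,.005),-3.5)"
```

```text
time_s: 3.07
eef_pos: [0.559, -0.284, 0.0045]
tcp_rot: [-2.286, -2.147, 0.002]
ft_force: [0.0, -0.6, -0.2]
finger_gap: 0.0504
gripper_force: 0.0
t 3.0667 tcp [ 0.559  -0.284   0.0045] yaw -3.59 zax [-0.004  0.003 -1.   ] gap 0.0504 F [ 0.  -0.6 -0.2] 
 shift [ 0.     0.007 -0.002] turn -0.0005 j7 0.71
```

```bash
python3 -m crank '[[0,0.006,0,0,10],[0,0.006,0,0,10],[0,0.006,0,0,10],[0,0.006,0,0,10],[0,0.006,0,0,10],[0,0.006,0,0,10],[0,0.006,0,0,10]]' 60
python3 -c "
from h import *
go((.5607,-.284,.005),-3.5)"
```

```text
time_s: 3.65
eef_pos: [0.5632, -0.2861, 0.0094]
tcp_rot: [2.29, 2.145, 0.003]
ft_force: [-0.5, 1.7, 8.1]
finger_gap: 0.0134
gripper_force: 58.6
t 3.65 tcp [ 0.5632 -0.2861  0.0094] yaw -3.74 zax [ 0.004 -0.001 -1.   ] gap 0.0134 F [-0.5  1.7  8.1] 
 shift [ 0.008 -0.011  0.017] turn -0.0014 j7 0.71
```

```bash
python3 -m crank '[[0.03,0.006,-0.012,0,10],[0.1,0.006,-0.012,0,10],[0.2,0.006,-0.012,0,10],[0.3,0.006,-0.012,0,10],[0.4,0.006,-0.012,0,10],[0.5,0.006,-0.012,0,10],[0.6,0.006,-0.012,0,10],[0.6,0.006,-0.012,0,10],[0.6,0.006,-0.012,0,10]]'
python3 - <<'E'
from h import *
go((.5607,-.134,.005),-3.5)
im=bot.get_image('wrist'); np.savez('w2.npz',*cal('wrist')); cv2.imwrite('pics/w2.png',im[:,:,::-1])
E
```

```text
time_s: 4.4
eef_pos: [0.574, -0.1334, 0.0104]
tcp_rot: [2.288, 2.152, 0.003]
ft_force: [0.2, -0.7, -2.2]
finger_gap: 0.0137
gripper_force: 58.8
t 4.4 tcp [ 0.574  -0.1334  0.0104] yaw -3.53 zax [ 0.002  0.001 -1.   ] gap 0.0137 F [ 0.2 -0.7 -2.2] 
 shift [-0.006 -0.053  0.022] turn -0.0001 j7 0.55
```

View pics/w2.png

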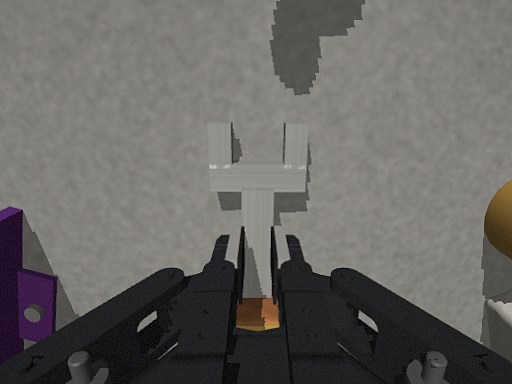

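```bash
python3 -m crank '[[0,0,0.012,0,10],[0,0,0.012,0,10],[0,0,0.012,0,10],[0,0,0.012,0,55],[0,0,0.0,0,55],[0,0,0,0,55],[0,0,-0.1,0,55],[0,0,-0.3,0,70],[0,0,-0.5,0,70],[-0.3,0,-0.5,0,70],[-0.3,0,-0.5,0,70],[-0.3,0,-0.5,0,70],[-0.3,0,-0.5,0,70]]'
python3 - <<'E'
from h import *
go((.5607,-.134,.005),-3.5)
im=bot.get_image('wrist'); np.savez('w3.npz',*cal('wrist')); cv2.imwrite('pics/w3.png',cv2.resize(im[:,:,::-1],(800,600),interpolation=cv2.INTER_CUBIC))
E
```

```text
time_s: 5.53
eef_pos: [0.5677, -0.2142, 0.1352]
tcp_rot: [2.297, 2.14, -0.0]
ft_force: [0.2, 1.1, -0.7]
finger_gap: 0.0701
gripper_force: 0.0
t 5.5333 tcp [ 0.5677 -0.2142  0.1352] yaw -4.04 zax [ 0.002 -0.002 -1.   ] gap 0.0701 F [ 0.2  1.1 -0.7] 
 shift [ 0.319 -0.051  0.52 ] turn -0.003 j7 0.57
```

View pics/w3.png

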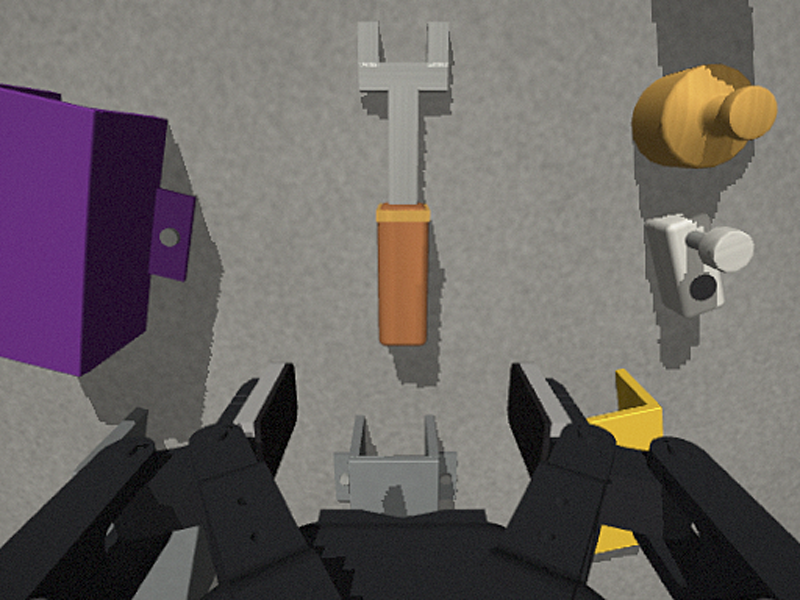

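Fork lies free on the bench: prong tips (368,23) and (439,23), handle top corners (380,207)–(430,207) to (380,344)–(427,344); the sleeve is behind it.

```bash
python3 - <<'E'
from h import *
z=np.load('w3.npz'); C=[z[f'arr_{i}'] for i in range(4)]
U=[(x/1.5625,y/1.5625) for x,y in [(368,23),(439,23),(404,95),(403.5,200),(404.5,215),(403,340)]]
w=pix2w(C,U,[.01,.01,.014,.014,.034,.034]); print(w.round(4))
t=(w[0]+w[1])/2; h=(w[4]+w[5])/2; a=np.arctan2(*(t-w[5])[[1,0]]); u=np.array([np.cos(a),np.sin(a)])
print(t,h,np.degrees(a), t[:2]-.135*u)
E
python3 - <<'E'
from h import *
bot.get_image('top')
E
python3 -c "
from h import *
go((.572,-.214,.02),-4)"
```

```text
[[ 0.5606 -0.0701  0.01  ]
 [ 0.5978 -0.0726  0.01  ]
 [ 0.577  -0.1076  0.014 ]
 [ 0.573  -0.1631  0.014 ]
 [ 0.5731 -0.169   0.034 ]
 [ 0.5675 -0.2398  0.034 ]]
[ 0.57917613 -0.07137244  0.01      ] [ 0.57027742 -0.20438713  0.034     ] 86.03436307618134 [ 0.56983977 -0.20604921]
t 5.6333 tcp [ 0.5677 -0.2109  0.1339] yaw -3.81 zax [-0.001  0.001 -1.   ] gap 0.0701 F [-0.6  0.2  0.2] 
 shift [-0.011  0.018  0.456] turn 0.001 j7 0.57
```

```bash
python3 -m crank '[[0.018,0.01,0.3,0.001,70],[0.018,0.01,0.4,0.001,70],[0.018,0.01,0.45,0.001,70],[0.018,0.01,0.505,0.001,60],[0.018,0.01,0.505,0.001,60],[0.018,0.01,0.505,0.001,60]]' 
python3 -c "
from h import *
go((.570,-.206,.008),-4)"
```

```text
time_s: 6.13
eef_pos: [0.5703, -0.2058, 0.007]
tcp_rot: [-2.294, -2.143, 0.002]
ft_force: [0.4, -1.0, 1.3]
finger_gap: 0.06
gripper_force: 0.0
t 6.1333 tcp [ 0.5703 -0.2058  0.007 ] yaw -3.91 zax [-0.002  0.001 -1.   ] gap 0.06 F [ 0.4 -1.   1.3] 
 shift [-0.001 -0.001 -0.004] turn 0.0005 j7 0.64
```

```bash
python3 -m crank '[[0,0,0,0,20],[0,0,0,0,20],[0,0,0,0,20],[0,0,0,0,20],[0,0,0,0,20],[0,0,-0.1,0,20],[0,0,-0.25,0,20],[0,0,-0.4,0,20],[0.2,-0.03,-0.4,0,20],[0.4,-0.06,-0.4,0,20],[0.44,-0.06,-0.4,0,20],[0.44,-0.06,-0.4,0,20],[0.44,-0.06,-0.4,0,20]]' 100
python3 - <<'E'
from h import *
go((.5607,-.134,.005),-3.5)
im=bot.get_image('wrist'); np.savez('w4.npz',*cal('wrist')); cv2.imwrite('pics/w4.png',cv2.resize(im[:,:,::-1],(800,600),interpolation=cv2.INTER_CUBIC))
E
```

```text
time_s: 7.22
eef_pos: [0.5639, -0.0935, 0.1089]
tcp_rot: [2.292, 2.148, 0.002]
ft_force: [-0.4, -1.3, -1.3]
finger_gap: 0.0263
gripper_force: 99.0
t 7.2167 tcp [ 0.5639 -0.0935  0.1089] yaw -3.71 zax [ 0.001  0.001 -1.   ] gap 0.0263 F [-0.4 -1.3 -1.3] 
 shift [-0.163 -0.003  0.415] turn -0.0012 j7 0.44
```

View pics/w4.png

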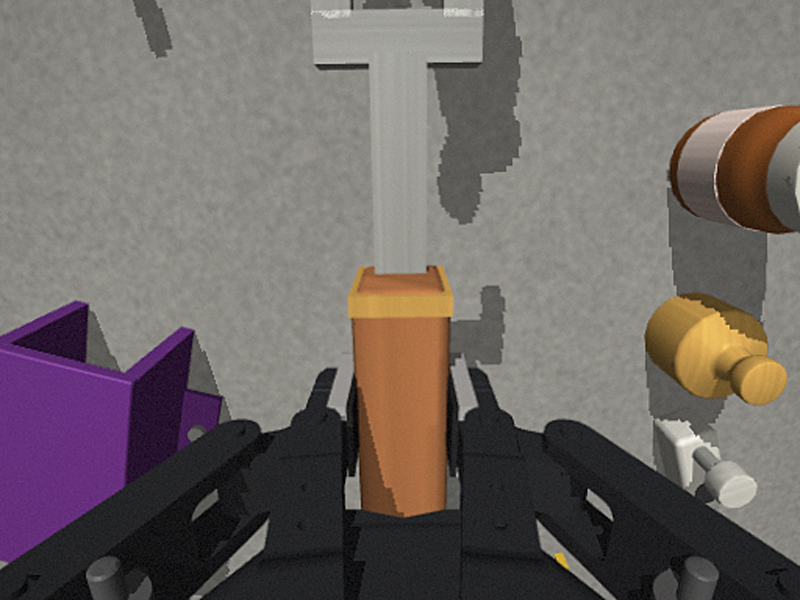

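Only the held fork, jar, weight and clamp are visible here (crossbar at (397,35), handle (400,400)); the clip is out of frame. I'll go higher and sideways to see past the fork.

Run:
```python
from h import *
z=np.load('w4.npz'); C=[z[f'arr_{i}'] for i in range(4)]
s=bot.sense(); t=s['eef_pos']; print('cam off',(C[2]-t).round(3),'cam z',C[3][:,2].round(3))
for p in [(.62,0,.28),(.63,.02,.28),(.64,0.04,.28),(.64,-.02,.26)]:
    D=list(C); D[2]=C[2]+np.array(p)-t
    print(p,w2pix(D,[(.55,.15,.058),(.569,.212,.05),(.569,.212,.174),(.5,.124,.05),(.606,.104,.05)]).round(0).tolist())
go((.63,.02,.28))
```

```text
cam off [0.006 0.075 0.143] cam z [-0.018 -0.289 -0.957]
(0.62, 0, 0.28) [[186.0, 35.0], [198.0, -24.0], [166.0, -90.0], [149.0, 63.0], [239.0, 74.0]]
(0.63, 0.02, 0.28) [[179.0, 54.0], [191.0, -4.0], [155.0, -58.0], [143.0, 81.0], [232.0, 92.0]]
(0.64, 0.04, 0.28) [[173.0, 73.0], [184.0, 16.0], [146.0, -27.0], [138.0, 99.0], [225.0, 109.0]]
(0.64, -0.02, 0.26) [[161.0, 12.0], [173.0, -51.0], [124.0, -135.0], [122.0, 44.0], [218.0, 55.0]]
t 7.2667 tcp [ 0.5639 -0.0955  0.1088] yaw -3.85 zax [ 0.001 -0.    -1.   ] gap 0.0262 F [ 0.6 -0.3 -2.5] 
 shift [ 0.479  0.234 -0.684] turn 0 j7 0.44
```

```bash
python3 -m crank '[[0,0.0,-0.16,0,20],[0,0.05,-0.32,0,20],[0.0,0.1,-0.48,0,20],[0.1,0.2,-0.6,0,20],[0.25,0.29,-0.72,0,20],[0.4,0.29,-0.72,0,20],[0.55,0.29,-0.72,0,20],[0.7,0.29,-0.72,0,20],[0.82,0.29,-0.72,0,20],[0.82,0.29,-0.72,0,20],[0.82,0.29,-0.72,0,20],[0.82,0.29,-0.72,0,20]]' 100
python3 - <<'E'
from h import *
go((.65,.11,.29),-3.5)
im=bot.get_image('wrist'); C=cal('wrist'); np.savez('w5.npz',*C); cv2.imwrite('pics/w5.png',im[:,:,::-1])
print(w2pix(C,[(.55,.15,.058),(.569,.212,.05)]))
c=np.clip(im[40:220,40:280,::-1]*1.5,0,255).astype(np.uint8)
cv2.imwrite('pics/w5c.png',cv2.resize(c,(800,600),interpolation=cv2.INTER_CUBIC))
E
```

```text
time_s: 8.27
eef_pos: [0.6501, 0.1012, 0.2882]
tcp_rot: [2.298, 2.14, -0.001]
ft_force: [0.2, -1.0, -3.0]
finger_gap: 0.0258
gripper_force: 99.5
t 8.2667 tcp [0.6501 0.1012 0.2882] yaw -4.08 zax [ 0.    -0.001 -1.   ] gap 0.0258 F [ 0.2 -1.  -3. ] 
 shift [ 0.035 -0.003 -0.007] turn -0.0032 j7 -0.02
[[173.74618968 125.17154788]
 [183.54180799  72.29158624]]
```

View pics/w5c.png

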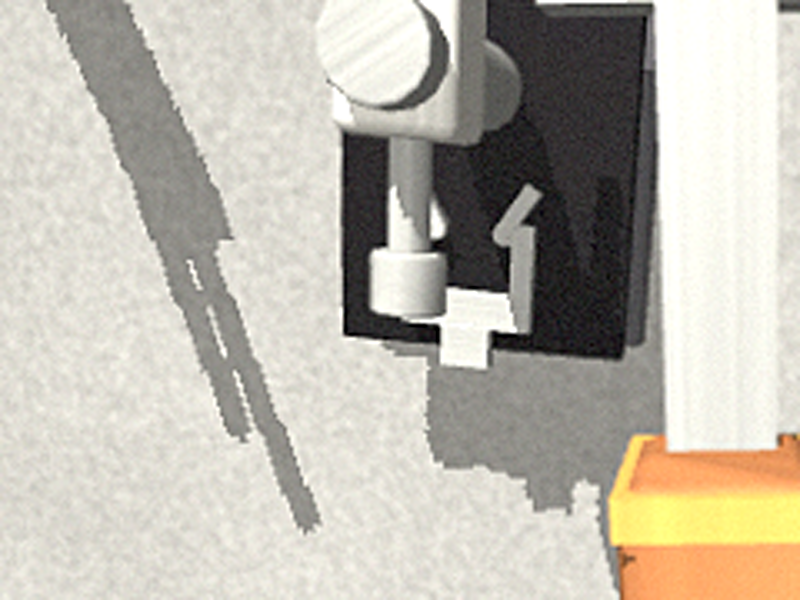

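Crop: plate rear corners (343,335),(625,357), right-front corner (648,15), column top disc centre ≈(378,50); clip tail end (441,365)–(488,368), bar right rear corner (531,332), right jaw edge (535,228).

Run:
```python
from h import *
z=np.load('w5.npz'); C=[z[f'arr_{i}'] for i in range(4)]
f=lambda l,zz:pix2w(C,[(40+x/3.3333,40+y/3.3333) for x,y in l],[zz]*len(l))[:,:2]
pl=f([(343,335),(625,357),(648,15)],.05); col=f([(376,50)],.174); cl=f([(441,364),(488,367),(443,331),(492,333),(531,332),(535,228),(517,228)],.058)
print(pl.round(4),col.round(4),'\n',cl.round(4))
n=pl[1]-pl[0]; u=np.array([-n[1],n[0]])/np.linalg.norm(n); mid=(pl[0]+pl[1])/2
print('w',np.linalg.norm(n),'head',np.degrees(np.arctan2(u[1],u[0])),'right edge',np.degrees(np.arctan2(*(pl[2]-pl[1])[::-1])),'axis',mid+.095*u, 'len',np.linalg.norm(pl[2]-pl[1]))
```

```text
[[0.5043 0.1331]
 [0.6136 0.1162]
 [0.6339 0.2386]] [[0.574  0.2157]] 
 [[0.5436 0.12  ]
 [0.5616 0.1175]
 [0.5463 0.1325]
 [0.5649 0.1303]
 [0.5798 0.1296]
 [0.5861 0.1677]
 [0.5794 0.1682]]
w 0.11062877483197028 head 81.17147629711624 right edge 80.60045947427254 axis [0.57357106 0.21851624] len 0.12409441090867243
```

```bash
python3 -c "
from h import *
go((.5291,-.0341,.10),-9)"
```

```text
t 8.3167 tcp [0.6501 0.1007 0.2883] yaw -4.14 zax [ 0.    -0.001 -1.   ] gap 0.0261 F [-0.1 -0.3 -1.7] 
 shift [-0.572 -0.444  0.754] turn 0.027 j7 -0.02
```

```bash
python3 -m crank '[[-0.15,-0.1,0,0.02,20],[-0.3,-0.2,0,0.027,20],[-0.45,-0.35,0,0.027,20],[-0.572,-0.444,0.1,0.027,20],[-0.572,-0.444,0.25,0.027,20],[-0.572,-0.444,0.4,0.027,20],[-0.572,-0.444,0.55,0.027,20],[-0.572,-0.444,0.7,0.027,20],[-0.572,-0.444,0.754,0.027,20],[-0.572,-0.444,0.754,0.027,20],[-0.572,-0.444,0.754,0.027,20]]' 100
python3 -c "
from h import *
go((.5291,-.0341,.0585),-9)"
```

```text
time_s: 9.23
eef_pos: [0.5292, -0.0336, 0.0996]
tcp_rot: [2.389, 2.04, -0.002]
ft_force: [0.5, -0.2, -1.6]
finger_gap: 0.0264
gripper_force: 99.3
t 9.2333 tcp [ 0.5292 -0.0336  0.0996] yaw -9.0 zax [-0.001 -0.001 -1.   ] gap 0.0264 F [ 0.5 -0.2 -1.6] 
 shift [-0.002  0.     0.164] turn 0.0 j7 0.3
```

```bash
python3 -m crank '[[0,0,0.1,0,20],[0,0,0.164,0,20],[0,0,0.164,0,20],[0,0,0.164,0,20]]' 100
python3 - <<'E'
from h import *
go((.5291,-.0341,.0585),-9)
t=bot.get_image('top')[:,:,::-1]; s=bot.get_image('side')[:,:,::-1]
u=np.array([np.cos(np.radians(81)),np.sin(np.radians(81)),0]); P=bot.sense()['eef_pos']+.135*u; P[2]=.0615
print('tips pred',P, 'px top',w2pix(cal('top'),P),'side',w2pix(cal('side'),P))
a=cv2.resize(t[155:225,120:240],(720,420),interpolation=cv2.INTER_CUBIC)
print(w2pix(cal('side'),(.5526,.119,.05)))
c=w2pix(cal('side'),(.555,.12,.05))[0].astype(int)
b=cv2.resize(s[c[1]-22:c[1]+23,c[0]-60:c[0]+60],(720,180*3//2),interpolation=cv2.INTER_CUBIC)[:180]
b=cv2.resize(s[c[1]-15:c[1]+15,c[0]-60:c[0]+60],(720,180),interpolation=cv2.INTER_CUBIC)
print(c); cv2.imwrite('pics/t6.png',np.clip(np.vstack([a,b])*1.6,0,255).astype(np.uint8)); cv2.imwrite('pics/t6raw.png',t); cv2.imwrite('pics/s6raw.png',s)
E
```

```text
time_s: 9.57
eef_pos: [0.53, -0.0322, 0.0598]
tcp_rot: [2.386, 2.042, 0.001]
ft_force: [0.4, 0.1, -1.3]
finger_gap: 0.0263
gripper_force: 99.4
t 9.5667 tcp [ 0.53   -0.0322  0.0598] yaw -8.88 zax [ 0.001 -0.    -1.   ] gap 0.0263 F [ 0.4  0.1 -1.3] 
 shift [-0.008 -0.002  0.005] turn 0.0007 j7 0.34
tips pred [0.55152723 0.10139805 0.0615    ] px top [[195.94795046 195.39856491]] side [[203.01561401 184.60968288]]
[[199.41817409 185.96894031]]
[199 185]
```

View pics/t6.png

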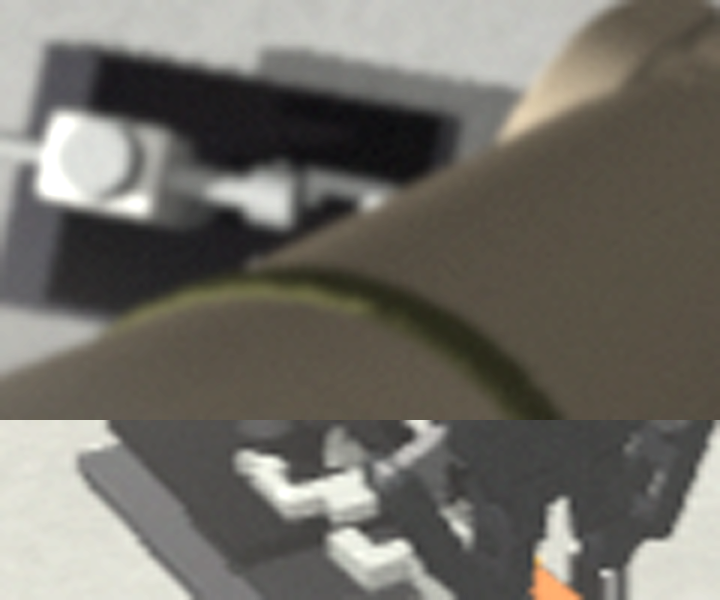

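Side crop (×6): clip tail ≈(345,505), left prong tip ≈(330,535)–(355,560), orange collar at (545,580); top view is blocked by the arm. Checking predicted against seen positions.

Run:
```python
from h import *
C=cal('side'); s=cv2.imread('pics/s6raw.png')
h=np.radians(81); u=np.array([np.cos(h),np.sin(h),0]); n=np.array([u[1],-u[0],0])
T=np.array([.530,-.0322,0])+.135*u; A=np.array([.5738,.217,0]); B=A-.0856*u-.0056*n
x0,y0,k=165,165,13
im=cv2.resize(np.clip(s[y0:y0+46,x0:x0+60]*1.6,0,255).astype(np.uint8),(780,598),interpolation=cv2.INTER_CUBIC)
def draw(P,c):
    q=((w2pix(C,P)-[x0,y0]+.5)*k).astype(int); cv2.polylines(im,[q.reshape(-1,1,2)],False,c,1)
zt=.0628
for sg in (-1,1): draw([T+sg*.013*n-.022*u+[0,0,zt],T+sg*.013*n+[0,0,zt],T+sg*.024*n+[0,0,zt],T+sg*.024*n-.03*u+[0,0,zt]],(0,0,255))
draw([B-.024*n+[0,0,.058],B-.009*n+[0,0,.058],B-.009*n-.015*u+[0,0,.058],B+.009*n-.015*u+[0,0,.058],B+.009*n+[0,0,.058],B+.024*n+[0,0,.058]],(0,255,0))
draw([A-.095*u-.055*n+[0,0,.05],A-.095*u+.055*n+[0,0,.05]],(255,0,0))
cv2.imwrite('pics/o6.png',im)
```

```text
(no output)
```

View pics/o6.png

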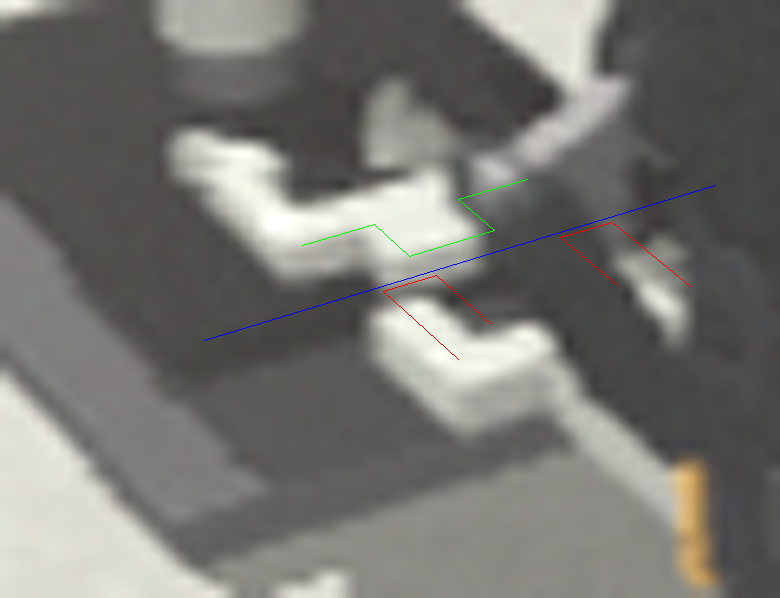

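The fork is laterally within about 1–2 mm of the tail. Height of the prongs is uncertain, so I'll go over the tail tab and touch the plate gently just behind the bar.

```bash
python3 -m crank '[[0,-0.005,-0.036,0,20],[0,-0.005,-0.036,0,20],[0.05,-0.005,-0.036,0,20],[0.108,-0.005,-0.036,0,20],[0.108,-0.005,-0.036,0,20],[0.108,-0.005,-0.036,0,20],[0.108,-0.005,-0.028,0,20],[0.108,-0.005,-0.028,0,20]]' 100
python3 -m crank '[[0,0,0.008,0,20],[0,0,0.008,0,20]]' | grep -E "eef|ft"
python3 -m crank '[[0,0,0.008,0,20],[0,0,0.008,0,20]]' | grep -E "eef|ft"
python3 -m crank '[[0,0,0.008,0,20],[0,0,0.008,0,20]]' | grep -E "eef|ft"
python3 - <<'E'
from h import *
go((.5291,-.0341,.0585),-9)
cv2.imwrite('pics/s7.png',cv2.resize(np.clip(bot.get_image('side')[165:211,165:225,::-1]*1.6,0,255).astype(np.uint8),(780,598),interpolation=cv2.INTER_CUBIC))
E
```

```text
time_s: 10.33
eef_pos: [0.5322, -0.0052, 0.0657]
tcp_rot: [2.386, 2.043, -0.0]
ft_force: [0.1, 0.6, -2.1]
finger_gap: 0.0261
gripper_force: 99.5
eef_pos: [0.5321, -0.0052, 0.0633]
ft_force: [0.4, -0.5, -2.2]
eef_pos: [0.5321, -0.0049, 0.0612]
ft_force: [0.9, -0.1, -2.5]
eef_pos: [0.5323, -0.0047, 0.0593]
ft_force: [-0.3, -0.6, -0.5]
t 10.8333 tcp [ 0.5323 -0.0047  0.0593] yaw -8.83 zax [ 0. -0. -1.] gap 0.0261 F [-0.3 -0.6 -0.5] 
 shift [-0.118  0.005  0.003] turn 0.0009 j7 0.3
```

View pics/s7.png

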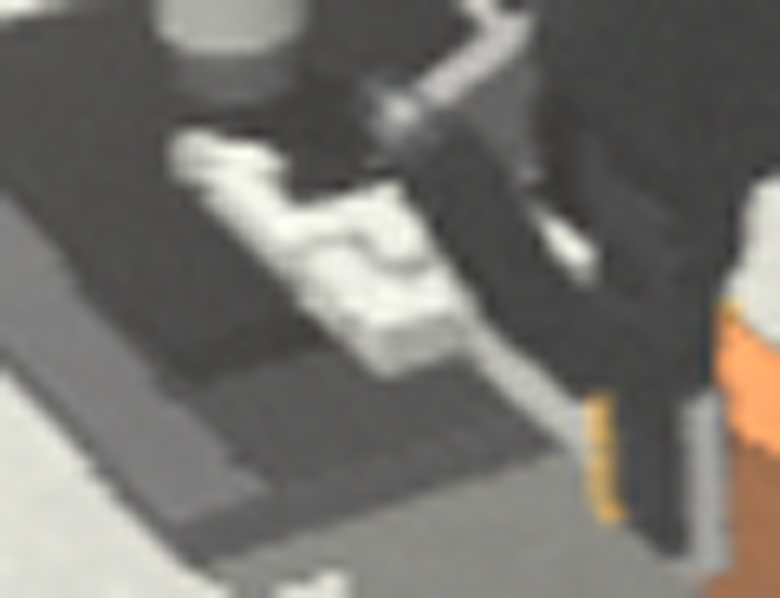

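Side crop shows both prongs seated just behind the back bar, straddling the tail; light plate contact. Pushing.

```bash
python3 -m crank '[[0.02,0.002,-0.003,0,20],[0.04,0.005,-0.003,0,20],[0.06,0.008,-0.003,0,20],[0.08,0.011,-0.003,0,20],[0.1,0.014,-0.003,0,20],[0.12,0.017,-0.003,0,20],[0.12,0.017,-0.003,0,20]]' 100 
python3 -m crank '[[0.01,0.002,0,0,20],[0.02,0.004,0,0,20],[0.03,0.005,0,0,20],[0.04,0.005,0,0,20],[0.04,0.005,0,0,20]]' | grep -E "eef|ft"
python3 - <<'E'
from h import *
A=np.array([.5738,.217]);s=bot.sense();p=s['eef_pos'][:2];h=np.radians(81);u=np.array([np.cos(h),np.sin(h)]);n=np.array([u[1],-u[0]])
print('tips along',(p-A)@u+.135,'lat',(p-A)@n); go((.57,.21,.0593),-9)
cv2.imwrite('pics/s8raw.png',bot.get_image('side')[:,:,::-1])
E
```

```text
time_s: 11.47
eef_pos: [0.5415, 0.0261, 0.0602]
tcp_rot: [-2.383, -2.046, -0.001]
ft_force: [0.2, -0.1, -2.9]
finger_gap: 0.0257
gripper_force: 99.5
eef_pos: [0.544, 0.0347, 0.0602]
ft_force: [0.2, -0.6, -1.9]
tips along -0.04972654232485102 lat -0.0009499159412619696
t 11.8833 tcp [0.544  0.0347 0.0602] yaw -8.78 zax [ 0.  0. -1.] gap 0.0263 F [ 0.2 -0.6 -1.9] 
 shift [ 0.709 -0.004  0.004] turn 0.0012 j7 0.24
```

```bash
for i in 1; do
python3 -m crank '[[0.01,0.001,0,0,20],[0.02,0.002,0,0,20],[0.03,0.003,0,0,20],[0.04,0.004,0,0,20],[0.04,0.004,0,0,20]]' | grep -E "eef|ft"
python3 -m crank '[[0.01,0,0,0,20],[0.02,0,0,0,20],[0.02,0,0,0,20]]' | grep -E "eef|ft"
python3 -m crank '[[0.01,0,0,0,20],[0.02,0,0,0,20],[0.02,0,0,0,20]]' | grep -E "eef|ft"
done
python3 - <<'E'
from h import *
A=np.array([.5738,.217]);s=bot.sense();p=s['eef_pos'][:2];h=np.radians(81);u=np.array([np.cos(h),np.sin(h)]);n=np.array([u[1],-u[0]])
print('tips along',(p-A)@u+.135,'lat',(p-A)@n,s['gripper_force'])
E
```

```text
eef_pos: [0.5465, 0.0429, 0.0603]
ft_force: [-0.5, -4.4, -1.0]
eef_pos: [0.5471, 0.0476, 0.0603]
ft_force: [-0.6, -5.0, -1.5]
eef_pos: [0.548, 0.0534, 0.0603]
ft_force: [-0.6, -2.5, -1.2]
tips along -0.030638477733227976 lat 9.676186676541373e-05 99.67041492462158
```

```bash
python3 -m crank '[[0.008,0,0,0,20],[0.012,0,0,0,20],[0.012,0,0,0,20]]' | grep -E "eef|ft"
python3 -m crank '[[0.006,0,0,0,20],[0.012,0,0,0,20],[0.012,0,0,0,20]]' | grep -E "eef|ft"
python3 -m crank '[[0.006,0,0,0,20],[0.008,0,0,0,20],[0.008,0,0,0,20]]' | grep -E "eef|ft"
python3 - <<'E'
from h import *
A=np.array([.5738,.217]);s=bot.sense();p=s['eef_pos'][:2];h=np.radians(81);u=np.array([np.cos(h),np.sin(h)]);n=np.array([u[1],-u[0]])
print('tips along',(p-A)@u+.135,'lat',(p-A)@n,s['gripper_force'])
E
```

```text
eef_pos: [0.5485, 0.0576, 0.0602]
ft_force: [0.1, 0.1, -2.5]
eef_pos: [0.5488, 0.06, 0.0603]
ft_force: [-0.3, -0.1, -2.0]
eef_pos: [0.5488, 0.0602, 0.0603]
ft_force: [-1.4, -5.8, -0.6]
tips along -0.023767083397671585 lat -0.00018199728599651527 99.78119373321533
```

```bash
python3 -m crank '[[0.006,0,0,0,20],[0.012,0,0,0,20],[0.012,0,0,0,20]]' | grep -E "eef|ft"
python3 -m crank '[[0.006,0,0,0,20],[0.012,0,0,0,20],[0.012,0,0,0,20],[0.012,0,0,0,20]]' | grep -E "eef|ft"
```

```text
eef_pos: [0.5486, 0.0605, 0.0604]
ft_force: [-4.0, -14.6, 1.0]
eef_pos: [0.5485, 0.0607, 0.0604]
ft_force: [-5.2, -23.2, 3.0]
```

```bash
python3 -m crank '[[-0.02,0,0,0,20],[-0.05,0,0,0,20],[-0.1,0,0,0,20],[-0.2,0,0,0,20],[-0.3,0,0,0,20],[-0.42,0,0,0,20],[-0.52,0,0,0,20],[-0.6,0,0,0,20],[-0.6,0,0,0,20]]' | grep -E "eef|ft"
python3 - <<'E'
from h import *
s=bot.get_image('side')[:,:,::-1]
cv2.imwrite('pics/s9.png',cv2.resize(np.clip(s[120:210,125:245]*1.6,0,255).astype(np.uint8),(800,600),interpolation=cv2.INTER_CUBIC))
go((.570,-.206,.012),-4)
C=cal('side');h=np.radians(81); u=np.array([np.cos(h),np.sin(h),0]);A=np.array([.5738,.217,0.058])
print((w2pix(C,[A-.041*u,A-.1*u])-[125,120])*6.667)
E
```

```text
eef_pos: [0.5263, -0.0861, 0.0607]
ft_force: [-0.0, 0.3, -2.8]
t 14.9833 tcp [ 0.5267 -0.0836  0.0606] yaw -9.05 zax [ 0.001 -0.001 -1.   ] gap 0.0264 F [-0.5  0.4 -2.4] 
 shift [-0.456  0.248  0.195] turn -0.0281 j7 0.41
[[438.13552811 356.36142674]
 [508.01789672 416.90548709]]
```

View pics/s9.png

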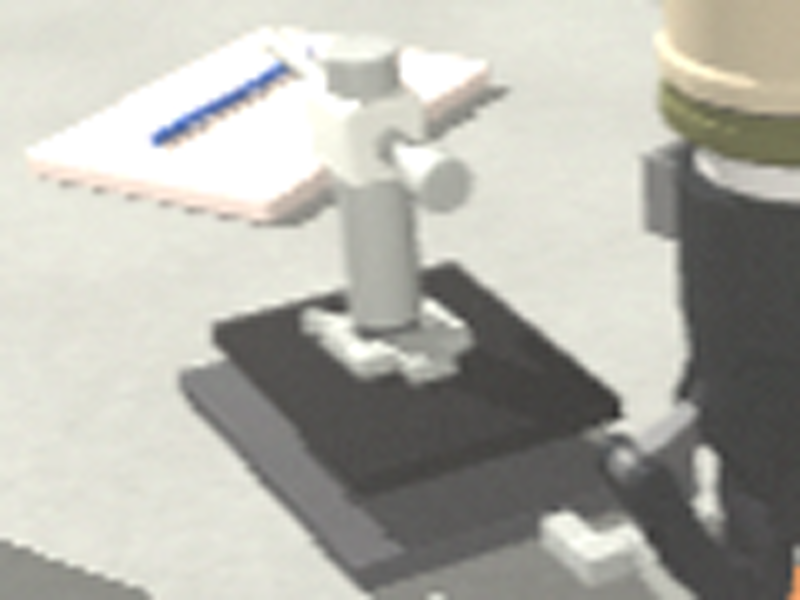

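The clip now encircles the column (bar at ≈(390,360), tail at ≈(430,375)) flat on the plate: home. Laying the fork down.

```bash
python3 -m crank '[[-0.15,0.05,0,-0.028,20],[-0.3,0.15,0,-0.028,20],[-0.456,0.248,0,-0.028,20],[-0.456,0.248,0.08,-0.028,20],[-0.456,0.248,0.15,-0.028,20],[-0.456,0.248,0.19,-0.028,20],[-0.456,0.248,0.19,-0.028,20],[-0.456,0.248,0.19,-0.028,20]]'
python3 -c "
from h import *
go((.570,-.206,.007),-4)"
```

```text
time_s: 15.65
eef_pos: [0.5706, -0.2016, 0.0125]
tcp_rot: [-2.291, -2.148, 0.0]
ft_force: [0.0, -0.4, -2.0]
finger_gap: 0.0263
gripper_force: 99.5
t 15.65 tcp [ 0.5706 -0.2016  0.0125] yaw -3.69 zax [-0.001  0.001 -1.   ] gap 0.0263 F [ 0.  -0.4 -2. ] 
 shift [-0.018 -0.001  0.022] turn 0.0017 j7 0.61
```

```bash
python3 -m crank '[[0,0,0.008,0,20],[0,0,0.014,0,20],[0,0,0.018,0,20],[0,0,0.018,0,20]]' | grep -E "eef|ft"
```

```text
eef_pos: [0.5713, -0.202, 0.0098]
ft_force: [-2.1, 2.3, 9.1]
```

Firm on the bench; release and rise.

```bash
python3 -m crank '[[0,0,-0.004,0,20],[0,0,-0.004,0,45],[0,0,-0.004,0,60],[0,0,-0.004,0,60],[0,0,-0.004,0,60],[0,0,-0.1,0,60],[0,0,-0.3,0,60],[0,0,-0.5,0,60],[-0.1,0,-0.6,0,60],[-0.1,0,-0.6,0,60],[-0.1,0,-0.6,0,60],[-0.1,0,-0.6,0,60]]'
python3 - <<'E'
from h import *
w=bot.get_image('wrist')[:,:,::-1]; s=bot.get_image('side')[:,:,::-1]
cv2.imwrite('pics/f.png',np.vstack([cv2.resize(w,(400,300),interpolation=cv2.INTER_AREA),cv2.resize(s,(400,300),interpolation=cv2.INTER_AREA)]))
E
```

```text
time_s: 16.98
eef_pos: [0.5691, -0.2275, 0.1582]
tcp_rot: [2.294, 2.147, 0.001]
ft_force: [-0.2, 1.0, -0.9]
finger_gap: 0.0601
gripper_force: 0.0
```

View pics/f.png

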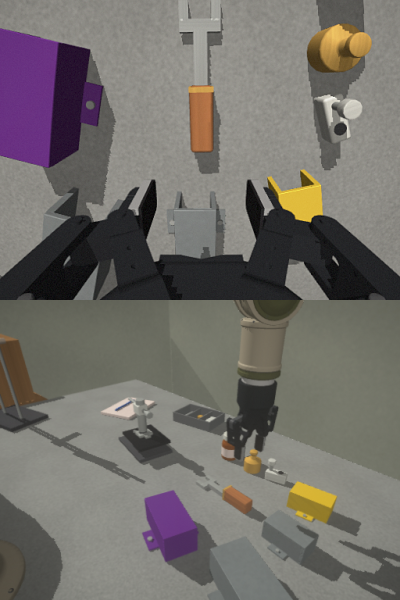

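The fork lies flat and free at (200,80) in the wrist view, clear of both stand and sleeve. The jar, weight and clamp are where they were. Handing in.

```bash
python3 -c "
from plant import bot
print(bot.finish_job())"
```

```text
the job is handed in; nothing more can be done
None
```

The clip is snapped home in the column's groove, the fork tool lies flat on the bench clear of the stand, the jar, weight and clamp were not touched, and the job was handed in at about 17 s (no verdict was returned).

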